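# Shut and latch the test pen's gate

### The job

The repaired toy car is about to be run in the wooden test pen it stands in, but that pen's gate has been left open. Lift the latch bar of that gate by its knob, swing the gate fully shut with the bar passing over the catch, and let the bar drop down behind the catch. Leave the gate of the other pen, the one without the car, as it is.

Things in the scene. Friction and masses are not known exactly. Their poses are not given: they have to be found in the camera images.
- car_pen: Pale wood pen holding a white toy car (110 mm); a like pen beside it has none. Sizes in mm. Origin: gate hinge axis at table height, z up. Shut, the gate (196 long, top 80 high) runs along -y; inside is +x. Posts 100 high. Catch on the post past the gate's end: square steel tooth, x -43 to -35, y -233 to -209, top 88 high. Bar drops between tooth and post, 14 mm play; left down it hits the tooth at 0.14 rad.
- gate (a joint): Gate angle of the car pen, rad: 0 fully shut (hard stop), grows as the gate swings out to -x of the pen (clockwise seen from above), to 1.6. Starts at 0.4 to 0.85. Light hinge friction: stays where left, moves with under 1 N at the knob.
- latch_knob (a point): Sizes in mm. Grip point of the round upright wooden knob (24 mm across, 90 to 140 high) on the car pen's flat steel latch bar (10 thick, top 90 high, rests level, 0.1 kg, falls if freed). Point at rest: 118 high, 165 along the gate from the hinge axis, 16 outside its mid-plane. Bar pivot: 20 along the gate, 82 high; 20 mm of lift shifts the knob 6 mm to the hinge. 12 mm lift clears the catch.
- spare_knob (a point): The same point on the knob of the latch bar of the other pen, the one without a car (it holds a jar and a tray). That pen is built alike and its gate is open too. Not to be moved.

How it is judged:
By the outcome, as a careful person would: the job done as asked, in the order asked, and still so for the second after the job is handed in, with the robot touching nothing.
It also fails if it takes over 35 s, if anything falls off the work surface, if the arm or the gripper's body presses on something with over 40 N, if the wrist force passes 120 N, or if a joint passes its speed limit or range.

### The arm

A 6-joint arm with a two-finger parallel gripper is mounted at the origin on the work surface. World frame = base frame: x ahead of the robot, y to its left, z up, the work surface at z = 0. Lengths are in m, angles in rad, forces in N, time in s.
With the tool pointing down it reaches from about 0.375 to 0.975 m from the base axis. Payload 3.8 kg.
Tool frame: the origin (TCP) lies at the very end of the fingers, on their centre line; the grasp point (between the pads) lies 19 mm behind it; z points along the fingers, y is the line along which they close (so a half turn about z gives the same grasp; the last joint's range is limited). The gripper opens to 85 mm and grips with 20 to 120 N. Pads are 22 mm wide; open, the fingers measure 114 mm over their backs; the gripper's body (76 mm by 85 mm) begins 54 mm behind the grasp point. The pads swing forward as they close: fully open they stand 13 mm farther back than shut.
Start: joints at [1.154, 0.264, 1.604, -0, 1.274, -0.037], TCP at [0.25, 0.627, 0.231] pointing down, gripper open.
Joint ranges: [-2.63, 2.63], [-0.94, 2.18], [0.31, 2.57], [-1.31, 4.45], [0, 2.66], [-2.55, 2.55]. Speed limits (rad/s): [2.57, 2.57, 3.14, 3.14, 3.14, 3.14].

### API

Orientations are given as a rotation vector (axis times angle).
In Python, from workcell import read_state, read_camera, calibration, finish_job gives the robot as it stands.
- The arm moves only by the tool step_arm, never from a script. Its argument "commands" is a list of rows, each an object of numbers: "fingers": the gripper's target within -1 to 1 (shut at 1, half-way at 0, fully open at -1); "dx", "dy", "dz": the shift along the tool's x, y, z in m; "roll": the turn about the tool's z in degrees. In form: [{"fingers": .., "dx": .., "dy": .., "dz": .., "roll": ..}, ...]. A call has 1 to 8 rows; each row is the pose to reach, as a shift and turn from the pose commanded when the call began, along the tool's axes at that moment; what a row does not reach only later rows make up. A row lasts 1/8 s, in which the tool goes at most 62.5 mm and 10.7 degrees, less where a joint would pass 70% of its speed; a pose out of reach is approached as far as the arm can. A call with a gripper value outside its range is refused whole. The fingers move at their own pace and stop on an object; "squeeze" is the grip in N (left out, the last holds). Time passes only in rows, so rows that repeat a pose let the fingers close. It gives the time, the measured TCP pose, the force, the opening and the grip force at its end, in the units of the state.
- read_state(): the state, without advancing time (a new reading comes with each control period).
- read_camera(name): name is "scene" or "top"; returns (picture, depth): 420x560x3 uint8, blue, green, red; 420x560 float32, m along the optical axis (not along the pixel's ray), 0 where there is no reading.
- calibration(name): a dict with "intrinsics" (3x3 intrinsics, pixels), "k1" (the pictures are not rectified: a ray, as slopes to the right and down, at radius r is drawn at 1 + k1 r^2 times it, then the intrinsics apply), "world_to_cam" (4x4, takes a point from world to camera coordinates). Camera axes: x right, y up, looking along -z (the intrinsics and any distortion apply to the point x, -y, -z); pixel columns grow to the right and rows downward; lengths in m; the calibration is good to about 2 mm. A picture is of the moment at which its call begins. calibration takes no time and is no camera call.
- finish_job(): hands the job in; it is judged then, once.
The state is a dict: "time": time; "q": joint angles; "joint_vel": joint speeds; "joint_torque": joint torques, N m; "tool_pos": TCP position; "tcp_rot": TCP orientation; "wrist_force": force on the tool from outside, world axes, zero at the start; "torque": the same for the moment, N m; "width": opening from 0.0 (shut) to 1.0 (fully open); "grip_force": force on a finger pad.
Only numpy, scipy, OpenCV 4.12 (cv2) and the standard library are available. Lean on these libraries where they do the work, as an engineer would, in place of code of your own. Each camera call takes 0.05 s, during which the arm holds its last target. There are 200 camera calls.

## Working session

There is one attempt and no reset: what is moved stays moved. The work goes in short steps, Python scripts to look and compute and a tool call to move; the robot and the scene stay as the last step left them, time stands still between calls to the robot, and variables do not carry over. Pictures are saved under pics/ and viewed, at most 10 in all, crops included, and the job is handed in when it is done.

Besides the shell and the picture viewer there is one more tool, called after "Call:" by a JSON object that holds its "fn" and its "kwargs". step_arm: Moves the arm, as the interface text tells. Its arguments: {"type":"object","properties":{"commands":{"type":"array","items":{"type":"object","properties":{"fingers":{"type":"number"},"dx":{"type":"number"},"dy":{"type":"number"},"dz":{"type":"number"},"roll":{"type":"number"}}}},"squeeze":{"type":"number"}},"required":["commands"]}

```bash
mkdir -p pics
cat > h.py <<'E'
import numpy as np, cv2
from workcell import *
def snap(n,tag):
    p,d=read_camera(n); cv2.imwrite(f'pics/{tag}.png',p); np.savez(f'{tag}.npz',p=p,d=d); return p,d
def world(n,u,v,depth):
    c=calibration(n);K=np.array(c['intrinsics']);k=c['k1'];T=np.linalg.inv(np.array(c['world_to_cam']))
    x=(np.asarray(u,float)-K[0,2])/K[0,0];y=(np.asarray(v,float)-K[1,2])/K[1,1]
    rd=np.hypot(x,y);r=rd.copy()
    for _ in range(10): r=rd/(1+k*r*r)
    s=1/(1+k*r*r);x=x*s;y=y*s
    P=np.stack([x*depth,-y*depth,-np.asarray(depth)*np.ones_like(x),np.ones_like(x)],-1)
    return (P@T.T)[...,:3]
def onplane(n,u,v,z):
    a=world(n,u,v,0.0);b=world(n,u,v,1.0);t=(z-a[...,2])/(b[...,2]-a[...,2])
    return a+(b-a)*t[...,None]
E
python3 - <<'E'
from h import *
a,_=snap('top','top0');b,_=snap('scene','sc0')
s=read_state();print(s)
E
```

```text
{'time': 0.1, 'q': array([ 1.15408986e+00,  2.64709747e-01,  1.60526726e+00,  3.41684647e-05,
        1.27370378e+00, -3.69163484e-02]), 'joint_vel': array([-0.00019048, -0.0006643 , -0.0016796 ,  0.00101148,  0.00234996,
        0.00045788]), 'joint_torque': array([ 5.39728317e-04, -5.16706753e+01, -3.68590593e+01,  1.26508877e-05,
        6.17367201e-03, -3.38587633e-06]), 'tool_pos': array([0.24996743, 0.62628219, 0.2300489 ]), 'tcp_rot': array([-0.5929145 , -3.0846226 ,  0.00318398]), 'wrist_force': array([ 0.23245705, -1.14685542,  1.12267198]), 'torque': array([ 0.00881233, -0.01649386,  0.01021206]), 'grip_force': 0.0, 'width': 1.0007051271094298}
```

View pics/top0.png

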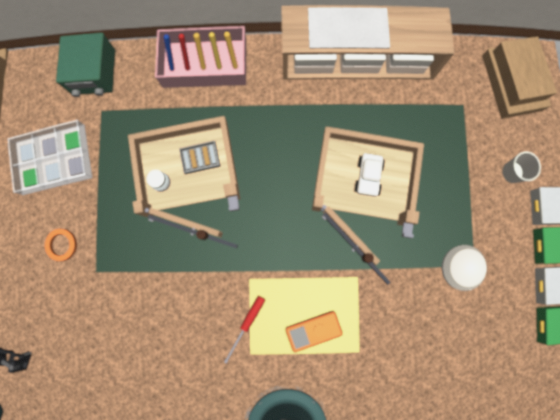

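View pics/sc0.png

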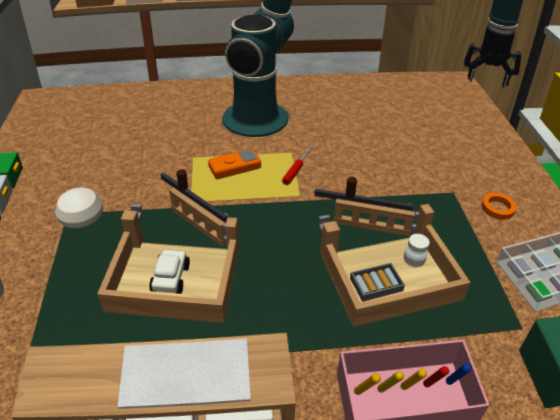

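Top view: car pen at right (car ~(370,175)), hinge ~(322,208), knob ~(368,258), tooth ~(409,229). The arm is out of the way. I'll zoom in to get exact pixels.

Run:
```python
from h import *
p=np.load('top0.npz')['p']
cv2.imwrite('pics/crop1.png',cv2.resize(p[115:295,300:440],None,fx=4,fy=3.3333*1.0 if 0 else 4,interpolation=cv2.INTER_CUBIC)[120:720])
d=np.load('top0.npz')['d']
for n,u,v in [('knob',368,258),('post',412,216),('hpost',321,206),('tooth',409,229),('table',345,270)]:
    print(n,p[v,u],world('top',u,v,d[v,u]).round(3))
```

```text
knob [50 64 92] [ 0.45  -0.2    0.142]
post [141 178 215] [ 0.553 -0.323  0.101]
hpost [132 157 186] [ 0.583 -0.095  0.095]
tooth [180 170 171] [ 0.523 -0.323  0.068]
table [112 139 166] [ 0.421 -0.163 -0.002]
```

View pics/crop1.png

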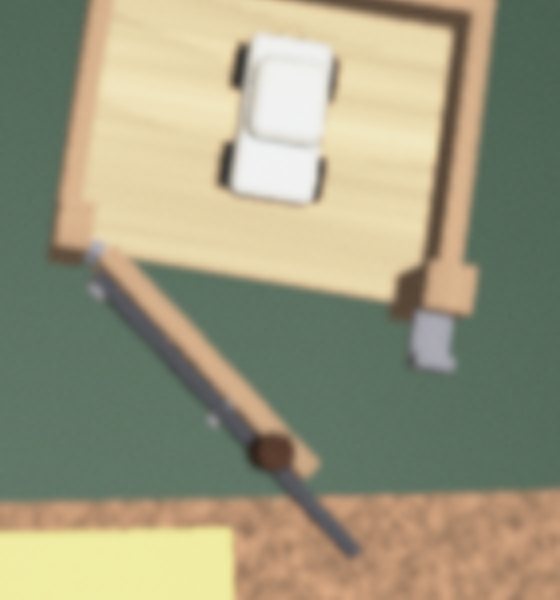

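Run:
```python
from h import *
def P(cx,cy,z): return onplane('top',np.array(300+cx/4-.375),np.array(115+(cy+120)/4-.375),z)
k=P(271,452,.14);print('knob',k)
# gate top inner edge / end
for a in [(120,255),(320,463),(300,474)]: print('gate',a,P(*a,.08))
g=P(320,463,.08)-P(120,255,.08);print('gate dir',np.degrees(np.arctan2(g[1],g[0])))
b=P(355,552,.09)-P(100,282,.09);print('bar dir',np.degrees(np.arctan2(b[1],b[0])), P(355,552,.09))
print('pin',P(96,250,.085))
print('hpost c',P(76,225,.1),'cpost',P(452,289,.1))
for z in(.05,.07):
  w=P(62,200,z)-P(93,0,z);print('lw',np.degrees(np.arctan2(w[1],w[0])))
  w=P(470,262,z)-P(495,0,z);print('rw',np.degrees(np.arctan2(w[1],w[0])))
w=P(405,303,.005)-P(130,266,.005);print('floor',np.degrees(np.arctan2(w[1],w[0])))
for a in [(412,365),(456,372),(415,315),(456,320)]:print('tooth',P(*a,.088))
print(calibration('top')['world_to_cam'].round(3) if hasattr(calibration('top')['world_to_cam'],'round') else calibration('top')['world_to_cam'])
# scene cross-check of knob top
d=np.load('sc0.npz');p=d['p'];dd=d['d']
for u,v in [(182,175),(182,180)]: print('sc',p[v,u],world('scene',u,v,dd[v,u]))
```

```text
knob [ 0.45118184 -0.19932226  0.14      ]
gate (120, 255) [ 0.57801939 -0.11757053  0.08      ]
gate (320, 463) [ 0.44414625 -0.24091742  0.08      ]
gate (300, 474) [ 0.43751648 -0.22795927  0.08      ]
gate dir -137.3434134061193
bar dir -137.79228022703032 [ 0.38818356 -0.25941201  0.09      ]
pin [ 0.58084889 -0.10198587  0.085     ]
hpost c [ 0.59495093 -0.08861166  0.1       ] cpost [ 0.55098724 -0.3247278   0.1       ]
lw 169.86176509536082
rw 171.36087069296408
lw 169.86176509536082
rw 171.36087069296408
floor -98.5739658795838
tooth [ 0.50440293 -0.30018409  0.088     ]
tooth [ 0.49940905 -0.32842305  0.088     ]
tooth [ 0.53600915 -0.30338753  0.088     ]
tooth [ 0.53236139 -0.32980708  0.088     ]
[[-0.015 -1.    -0.006  0.012]
 [ 0.994 -0.016  0.107 -0.573]
 [-0.107 -0.005  0.994 -1.201]
 [ 0.     0.     0.     1.   ]]
sc [ 8 15 29] [ 0.4626612  -0.19976906  0.13742387]
sc [ 9 14 26] [ 0.46077777 -0.20164154  0.12087743]
```

Pen yaw is about -9.5° and the gate angle about 0.66. The hinge is at (0.584,-0.100), the knob at (0.451,-0.199) open and (0.541,-0.260) shut. The hinge worked out from the knob agrees with the pin I saw, so I'll approach via a waypoint.

Call:
{"fn": "step_arm", "kwargs": {"commands": [{"dx":-0.043,"dy":-0.04,"dz":0,"roll":7,"fingers":-1},{"dx":-0.086,"dy":-0.08,"dz":0,"roll":15,"fingers":-1},{"dx":-0.129,"dy":-0.12,"dz":0,"roll":22,"fingers":-1},{"dx":-0.172,"dy":-0.16,"dz":0,"roll":30,"fingers":-1},{"dx":-0.215,"dy":-0.2,"dz":0,"roll":37,"fingers":-1},{"dx":-0.258,"dy":-0.24,"dz":0,"roll":45,"fingers":-1},{"dx":-0.301,"dy":-0.28,"dz":0,"roll":52,"fingers":-1},{"dx":-0.344,"dy":-0.322,"dz":0,"roll":58,"fingers":-1}], "squeeze": 30}}

```text
time: 1.1
tool_pos: [0.4506, 0.1985, 0.231]
tcp_rot: [-2.018, -2.407, 0.0]
wrist_force: [1.1, 0.1, -0.2]
width: 0.999
grip_force: 0.0
```

Call:
{"fn": "step_arm", "kwargs": {"commands": [{"dx":-0.056,"dy":-0.01,"roll":8,"fingers":-1},{"dx":-0.112,"dy":-0.02,"roll":16,"fingers":-1},{"dx":-0.168,"dy":-0.03,"roll":25,"fingers":-1},{"dx":-0.224,"dy":-0.04,"roll":33,"fingers":-1},{"dx":-0.28,"dy":-0.05,"roll":41,"fingers":-1},{"dx":-0.336,"dy":-0.06,"roll":50,"fingers":-1},{"dx":-0.393,"dy":-0.07,"roll":57.7,"fingers":-1},{"dx":-0.393,"dy":-0.07,"roll":57.7,"fingers":-1}]}}

```text
invalid input
```

Run:
```python
from h import *
from scipy.spatial.transform import Rotation as R
s=read_state();print(s['tool_pos'],R.from_rotvec(s['tcp_rot']).as_matrix().round(3))
p,d=snap('scene','sc1')
cv2.imwrite('pics/crop2.png',cv2.resize(p[90:240,120:270],None,fx=4,fy=4,interpolation=cv2.INTER_CUBIC))
```

```text
[0.45061764 0.19849137 0.23102372] [[-0.175  0.985 -0.   ]
 [ 0.985  0.175  0.   ]
 [ 0.    -0.    -1.   ]]
```

View pics/crop2.png

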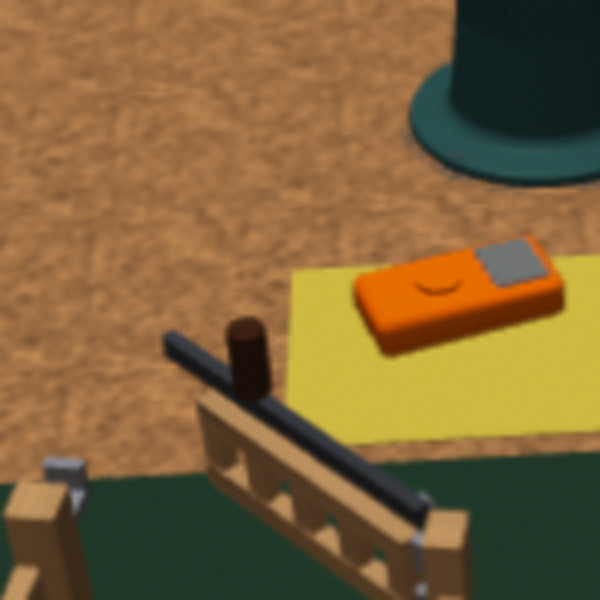

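The call was refused because dz was missing. The picture shows the knob free at crop (250,357), consistent with the top-view estimate. Sending the move again.

Call:
{"fn": "step_arm", "kwargs": {"commands": [{"dx":-0.056,"dy":-0.01,"dz":0,"roll":8,"fingers":-1},{"dx":-0.112,"dy":-0.02,"dz":0,"roll":16,"fingers":-1},{"dx":-0.168,"dy":-0.03,"dz":0,"roll":25,"fingers":-1},{"dx":-0.224,"dy":-0.04,"dz":0,"roll":33,"fingers":-1},{"dx":-0.28,"dy":-0.05,"dz":0,"roll":41,"fingers":-1},{"dx":-0.336,"dy":-0.06,"dz":0,"roll":50,"fingers":-1},{"dx":-0.393,"dy":-0.07,"dz":0,"roll":57.7,"fingers":-1},{"dx":-0.393,"dy":-0.07,"dz":0,"roll":57.7,"fingers":-1}]}}

```text
time: 2.15
tool_pos: [0.4508, -0.2021, 0.2309]
tcp_rot: [2.93, 1.131, -0.001]
wrist_force: [0.0, 0.7, -0.3]
width: 1.002
grip_force: 0.0
```

Run:
```python
from h import *
from scipy.spatial.transform import Rotation as R
s=read_state();print(s['tool_pos'],R.from_rotvec(s['tcp_rot']).as_matrix().round(3))
print(onplane('scene',np.array(181.2),np.array(171.5),.14))
```

```text
[ 0.45084017 -0.20213569  0.23091153] [[ 0.741  0.672 -0.001]
 [ 0.672 -0.741 -0.001]
 [-0.001 -0.    -1.   ]]
[ 0.45209323 -0.20187356  0.14      ]
```

Call:
{"fn": "step_arm", "kwargs": {"commands": [{"dx":0.001,"dy":0,"dz":0.05,"roll":0,"fingers":-1},{"dx":0.001,"dy":0,"dz":0.095,"roll":0,"fingers":-1},{"dx":0.001,"dy":0,"dz":0.12,"roll":0,"fingers":-1},{"dx":0.001,"dy":0,"dz":0.13,"roll":0,"fingers":-1},{"dx":0.001,"dy":0,"dz":0.13,"roll":0,"fingers":0},{"dx":0.001,"dy":0,"dz":0.13,"roll":0,"fingers":0.3},{"dx":0.001,"dy":0,"dz":0.13,"roll":0,"fingers":1},{"dx":0.001,"dy":0,"dz":0.13,"roll":0,"fingers":1}], "squeeze": 30}}

```text
time: 3.15
tool_pos: [0.453, -0.1986, 0.1026]
tcp_rot: [2.926, 1.139, 0.003]
wrist_force: [-0.1, 0.6, 3.3]
width: 0.275
grip_force: 30.9
```

Call:
{"fn": "step_arm", "kwargs": {"commands": [{"dx":0,"dy":0,"dz":0,"roll":0,"fingers":1},{"dx":0,"dy":0,"dz":0,"roll":0,"fingers":1},{"dx":0,"dy":0,"dz":0,"roll":0,"fingers":1}]}}

```text
time: 3.52
tool_pos: [0.453, -0.1987, 0.1026]
tcp_rot: [2.926, 1.139, 0.003]
wrist_force: [-0.5, -0.2, 6.0]
width: 0.27
grip_force: 31.1
```

Gripped: 23 mm opening, 31 N. Now lift 20 mm along the arc.

Call:
{"fn": "step_arm", "kwargs": {"commands": [{"dx":0.001,"dy":0,"dz":-0.004,"roll":0,"fingers":1},{"dx":0.002,"dy":0,"dz":-0.008,"roll":0,"fingers":1},{"dx":0.0035,"dy":0,"dz":-0.013,"roll":0,"fingers":1},{"dx":0.005,"dy":0,"dz":-0.018,"roll":0,"fingers":1},{"dx":0.006,"dy":0,"dz":-0.022,"roll":0,"fingers":1},{"dx":0.006,"dy":0,"dz":-0.022,"roll":0,"fingers":1}]}}

```text
time: 4.28
tool_pos: [0.4571, -0.1933, 0.1234]
tcp_rot: [-2.927, -1.139, -0.002]
wrist_force: [3.8, 2.6, -5.6]
width: 0.273
grip_force: 30.0
```

Run:
```python
from h import *
from scipy.spatial.transform import Rotation as R
s=read_state();print(s['tool_pos'],R.from_rotvec(s['tcp_rot']).as_matrix().round(3),s['wrist_force'])
p,d=snap('scene','sc2')
cv2.imwrite('pics/crop3.png',cv2.resize(p[90:240,120:270],None,fx=4,fy=4,interpolation=cv2.INTER_CUBIC))
# arc plan in current tool axes
M=R.from_rotvec(s['tcp_rot']).as_matrix();H=np.array([.5836,-.0997]);r=s['tool_pos'][:2]-H
print('radius',np.hypot(*r))
g0=np.radians(-99.5);L=.159;o=.016
th0=np.arctan2(r[1],r[0])+np.arctan2(o,L)
print('gate angle',g0-th0)
for a in np.linspace(0,1,9):
    x=a*(g0-th0);c,sn=np.cos(x),np.sin(x)
    D=np.array([[c,-sn],[sn,c]])@r-r
    v=M.T@np.r_[D,0];print(round(np.degrees(-x),1),v.round(4))
```

```text
[ 0.45711698 -0.19332577  0.12341603] [[ 0.737  0.676  0.001]
 [ 0.676 -0.737  0.001]
 [ 0.002 -0.    -1.   ]] [ 3.82123255  2.60850526 -5.56495664]
radius 0.15736498814557634
gate angle 0.6674836764731145
-0.0 [0. 0. 0.]
-4.8 [-0.0008  0.0131 -0.    ]
-9.6 [-0.0006  0.0262 -0.    ]
-14.3 [ 0.0008  0.0393 -0.    ]
-19.1 [ 0.0032  0.0522 -0.    ]
-23.9 [ 0.0067  0.0648 -0.    ]
-28.7 [0.0113 0.0771 0.    ]
-33.5 [0.0168 0.089  0.    ]
-38.2 [0.0234 0.1004 0.    ]
```

View pics/crop3.png

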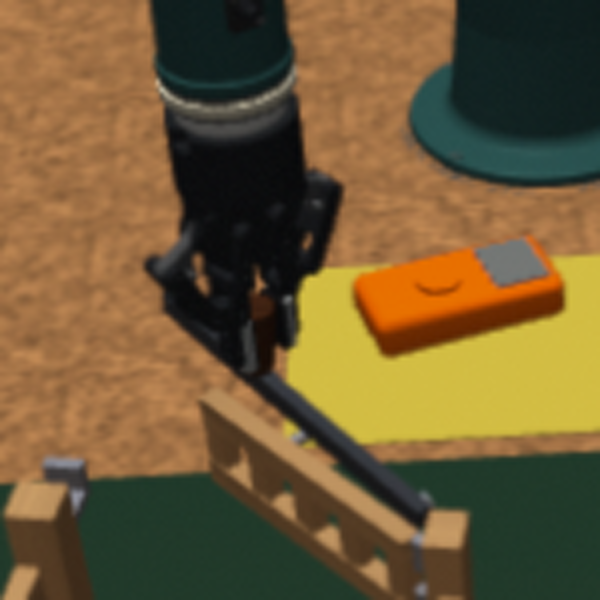

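The bar is lifted clear of its rest with the knob between the pads. Swing along the arc.

Call:
{"fn": "step_arm", "kwargs": {"commands": [{"dx":-0.0005,"dy":0.007,"dz":0,"roll":-2.4,"fingers":1},{"dx":-0.001,"dy":0.018,"dz":0,"roll":-6.5,"fingers":1},{"dx":0,"dy":0.03,"dz":0,"roll":-11,"fingers":1},{"dx":0.001,"dy":0.041,"dz":0,"roll":-15,"fingers":1},{"dx":0.003,"dy":0.052,"dz":0,"roll":-19.1,"fingers":1},{"dx":0.0067,"dy":0.065,"dz":0,"roll":-23.9,"fingers":1},{"dx":0.0113,"dy":0.077,"dz":0,"roll":-28.7,"fingers":1},{"dx":0.0168,"dy":0.089,"dz":0,"roll":-33.5,"fingers":1}]}}

```text
time: 5.32
tool_pos: [0.5282, -0.2488, 0.1232]
tcp_rot: [-2.47, -1.938, 0.004]
wrist_force: [-0.9, 0.6, -1.9]
width: 0.275
grip_force: 30.3
```

Run:
```python
from h import *
from scipy.spatial.transform import Rotation as R
s=read_state();M=R.from_rotvec(s['tcp_rot']).as_matrix()
print(s['tool_pos'],M.round(3),'force tool axes',(M.T@s['wrist_force']).round(1))
r=s['tool_pos'][:2]-np.array([.5836,-.0997]);print(np.hypot(*r), np.radians(-99.5)-np.arctan2(r[1],r[0])-np.arctan2(.016,.159))
```

```text
[ 0.52821471 -0.24879557  0.12322512] [[ 0.238  0.971 -0.003]
 [ 0.971 -0.238 -0.   ]
 [-0.001 -0.003 -1.   ]] force tool axes [ 0.4 -1.   1.9]
0.15905036728407942 0.0895791818270956
```

Call:
{"fn": "step_arm", "kwargs": {"commands": [{"dx":0,"dy":0.004,"dz":0,"roll":-1.3,"fingers":1},{"dx":0.0005,"dy":0.008,"dz":0,"roll":-2.6,"fingers":1},{"dx":0.001,"dy":0.012,"dz":0,"roll":-4,"fingers":1},{"dx":0.001,"dy":0.013,"dz":0,"roll":-4.7,"fingers":1},{"dx":0.001,"dy":0.013,"dz":0,"roll":-4.7,"fingers":1}]}}

```text
time: 5.95
tool_pos: [0.5399, -0.2523, 0.1237]
tcp_rot: [-2.395, -2.033, 0.007]
wrist_force: [-5.8, -6.0, 1.6]
width: 0.273
grip_force: 30.6
```

Call:
{"fn": "step_arm", "kwargs": {"commands": [{"dx":0,"dy":0.002,"dz":0,"roll":0,"fingers":1},{"dx":0,"dy":0.003,"dz":0,"roll":0,"fingers":1}]}}

```text
time: 6.2
tool_pos: [0.5401, -0.2526, 0.1229]
tcp_rot: [-2.391, -2.031, 0.013]
wrist_force: [-14.6, -6.9, 4.0]
width: 0.268
grip_force: 31.4
```

Force rose with no motion at x=0.540, which is the predicted shut pose: the hard stop. Check before lowering.

Run:
```python
from h import *
p,d=snap('scene','sc3')
cv2.imwrite('pics/crop4.png',cv2.resize(p[130:260,90:260],None,fx=4.5,fy=4.5,interpolation=cv2.INTER_CUBIC))
```

```text
(no output)
```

View pics/crop4.png

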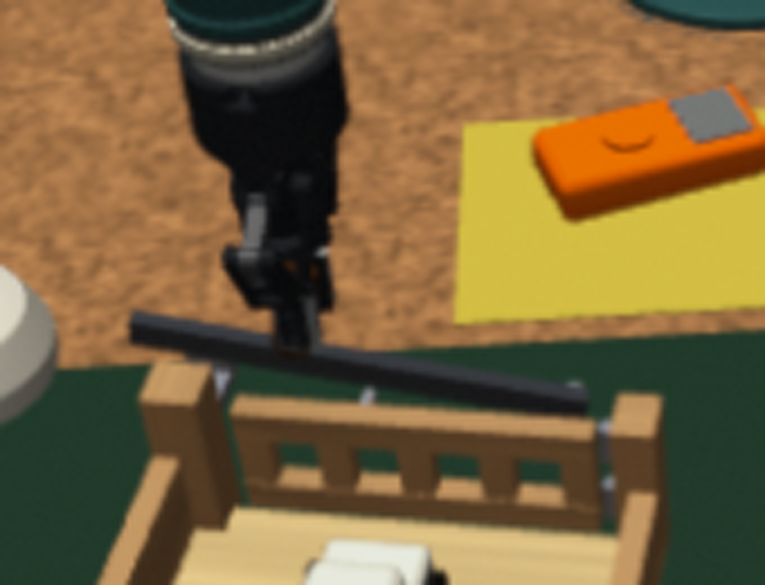

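Gate is in line between the posts, with the raised bar past the tooth (tooth behind the bar at crop (220,380)). Ease the push, lower along the arc, then release.

Call:
{"fn": "step_arm", "kwargs": {"commands": [{"dx":-0.001,"dy":-0.002,"dz":0.004,"roll":0,"fingers":1},{"dx":-0.002,"dy":-0.002,"dz":0.008,"roll":0,"fingers":1},{"dx":-0.004,"dy":-0.002,"dz":0.012,"roll":0,"fingers":1},{"dx":-0.005,"dy":-0.002,"dz":0.016,"roll":0,"fingers":1},{"dx":-0.006,"dy":-0.002,"dz":0.019,"roll":0,"fingers":1},{"dx":-0.006,"dy":-0.002,"dz":0.019,"roll":0,"fingers":1}]}}

```text
time: 7.0
tool_pos: [0.5389, -0.258, 0.1042]
tcp_rot: [-2.393, -2.032, 0.008]
wrist_force: [-9.2, -5.2, 2.7]
width: 0.269
grip_force: 30.9
```

Call:
{"fn": "step_arm", "kwargs": {"commands": [{"dx":0,"dy":-0.002,"dz":0.001,"roll":0,"fingers":1},{"dx":0,"dy":-0.002,"dz":0.001,"roll":0,"fingers":0.2},{"dx":0,"dy":-0.002,"dz":0.001,"roll":0,"fingers":-0.2},{"dx":0,"dy":-0.002,"dz":0.001,"roll":0,"fingers":-0.6},{"dx":0,"dy":-0.002,"dz":0.001,"roll":0,"fingers":-1},{"dx":0,"dy":-0.002,"dz":0.001,"roll":0,"fingers":-1},{"dx":0,"dy":-0.002,"dz":0.001,"roll":0,"fingers":-1}]}}

```text
time: 7.88
tool_pos: [0.54, -0.2562, 0.1032]
tcp_rot: [-2.393, -2.035, 0.0]
wrist_force: [-0.0, -1.0, 0.0]
width: 1.002
grip_force: 0.0
```

Call:
{"fn": "step_arm", "kwargs": {"commands": [{"dx":0,"dy":0,"dz":-0.02,"roll":0,"fingers":-1},{"dx":0,"dy":0,"dz":-0.05,"roll":0,"fingers":-1},{"dx":0,"dy":0,"dz":-0.09,"roll":0,"fingers":-1},{"dx":0,"dy":0,"dz":-0.14,"roll":0,"fingers":-1},{"dx":0,"dy":0,"dz":-0.18,"roll":0,"fingers":-1},{"dx":0,"dy":0,"dz":-0.18,"roll":0,"fingers":-1}]}}

```text
time: 8.62
tool_pos: [0.5425, -0.2576, 0.2905]
tcp_rot: [2.386, 2.028, 0.006]
wrist_force: [-0.4, 0.9, -0.4]
width: 1.005
grip_force: 0.0
```

Run:
```python
from h import *
s=read_state();print(s['tool_pos'],s['wrist_force'])
p,d=snap('scene','sc4')
cv2.imwrite('pics/crop5.png',cv2.resize(p[130:260,90:260],None,fx=4.5,fy=4.5,interpolation=cv2.INTER_CUBIC))
```

```text
[ 0.54248656 -0.25764665  0.29045199] [-0.42806668  0.87938813 -0.43576707]
```

View pics/crop5.png

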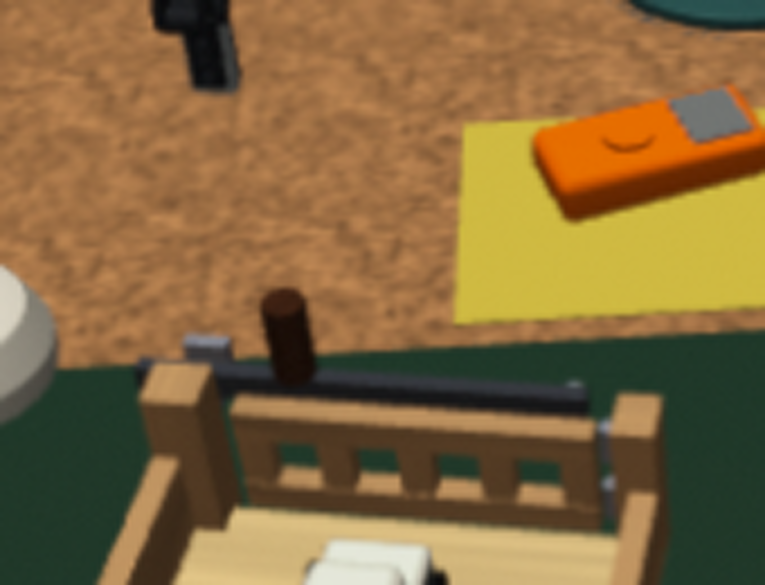

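The gate is shut, and the bar lies level between post and tooth (tooth behind it at crop (208,348)). The gripper is clear, so I'm handing in.

```bash
python3 -c "
from workcell import *
print(finish_job())"
```

```text
the job is handed in; nothing more can be done
None
```

The car pen's gate is fully shut with its latch bar down behind the catch, the other pen was not touched, and the job was handed in at about 8.7 s.

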